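Zero the dial comparator on the master bar, then gauge a load cell

TASK

Zero the dial comparator on the master bar: slide the plain master bar in under the sprung plunger, so that the ball rests near the middle of its top, and turn the bezel by its rim until the bold zero mark stands under the needle's tip. Then, leaving the bezel as set, slide the load cell (the bar of the same size with bolt holes in its top) under the plunger in the master's place, again near the middle; it may push the master out ahead of it. Keep both bars flat on the granite plate and leave everything else where it is.

Things in the scene. Friction and masses are not known exactly. Their poses are not given: they have to be found in the camera images.
- comparator: dial comparator fixed to the bench: dark granite plate, x -105..135, y -230..230 mm, top 45 mm above the bench; column 48 mm thick at most, at x 95, top 157 mm above the bench; arm 24 mm wide from column to dial, top 115 mm. Origin on the bench under plunger and dial axis; x to the column (away from the robot, turned up to 0.25 rad), y left along the plate, z up
- dial_center (a point): point on the dial's axis at the bezel's top, 147 mm above the bench. The dial faces up: knurled bezel 58 mm across, from 131 to 147 mm above the bench, free all round; under it a case 52 mm across, down to 116 mm. The bezel carries the white face, turns about the vertical axis with light friction (0.04 N m) and stays where it is left
- bezel (a joint): turn of bezel and face, rad, growing clockwise seen from above; 0 when the zero mark points to the comparator's +x (to the column)
- needle (a joint): angle of the needle, rad, clockwise seen from above, 0 when it points to the comparator's +x; 0 while the plunger is fully down; it turns 2 pi for 10 mm of plunger lift. The dial reads zero when needle and bezel have the same angle
- zero_mark (a point): the bold black zero mark on the white face, 4.5 mm wide and 7.5 mm long; this point lies on it 20 mm from the axis. All other graduations are thin (20 to a turn, 0.5 mm of lift each)
- plus20_mark (a point): point on the face 20 mm from the axis, a fifth of a turn (+2.0 mm) clockwise of the zero mark: where the needle must stand over a bar 2.0 mm thicker than the master
- needle_tip (a point): point on the slim black needle, 20 mm from the axis (the needle ends at 22 mm; its short thick tail reaches 8 mm the other way)
- plunger (a joint): lift of the plunger, m: 0 fully down, growing upwards, at most 0.0095; sprung down with about 2 N. The master lifts it 4 mm, the load cell 6 mm
- plunger_tip (a point): lowest point of the plunger's slippery ball tip (10 mm across), 71 mm above the bench (26 mm above the plate) when down
- master: master bar: plain steel bar, 130 long (its x) x 48 wide (y) x 30 mm high, smooth top, no holes; origin at the centre of its underside. Bevels on the top end edges (10 mm long, 6 mm high) lift the plunger when it is slid under. Starts on the plate, left or right of the plunger, its length along the plate; 0.4 to 0.9 kg
- load_cell: load cell: aluminium bar, 130 long (its x) x 48 wide (y) x 32 mm high, same bevels, eight dark bolt holes in its top (four near each end), a window through its sides; origin at the centre of its underside. Starts on the plate on the other side of the plunger; 0.35 to 0.7 kg
- weight_plate: steel knob weight, 34 mm across, 52 mm high, on the granite plate's back part beside the column; bystander; origin under its centre
- tub_a: cream tub, 72 mm across, 85 mm high, on the bench left of the plate; bystander; origin under its centre
- tub_b: cream tub, 72 mm across, 85 mm high, on the bench right of the plate; bystander; origin under its centre
- hex_driver: hand driver, 170 mm long, lying on the bench at the front left; bystander
- small_cell: small load cell, 80 x 30 x 22 mm, lying on the bench at the front right; bystander; origin at the centre of its underside
- parallel: slim ground steel parallel, 100 x 14 x 22 mm, lying along the granite plate's front edge, nearest the robot; bystander; origin at the centre of its underside, its x along its length
There are look-alikes about, which are no part of the job. What is shaped like the load_cell but green is not meant.

How it is judged:
On the way, in this order (a step that is already met when the one before it is completed fails the run):
1. the master bar lies under the plunger, its ball on the top within 30 mm of the bar's middle along it and 18 mm across, the plunger lifted (x of plunger_tip in the frame of master between -0.03 and 0.03 m and y of plunger_tip in the frame of master between -0.018 and 0.018 m and value of joint plunger above 0.003 m and z of master in the frame of comparator between 0.042 and 0.048 m and angle between master's own z axis and vertical below 0.05 rad and linear speed of master below 0.01 m/s), for 0.3 s.
2. with the master still there, the zero mark is under the needle's tip (within 2.5 mm at 20 mm from the axis) (x of plunger_tip in the frame of master between -0.03 and 0.03 m and y of plunger_tip in the frame of master between -0.018 and 0.018 m and value of joint plunger above 0.003 m and horizontal distance between needle_tip and zero_mark below 0.0025 m), for 0.3 s.
At the end, for the whole second after the job is handed in: The load cell lies under the plunger, the ball on its top within 30 mm of the bar's middle along it and 18 mm across; the needle shows its true +2.0 mm (needle tip within 3 mm of that graduation: the bezel is still as zeroed); load cell and master both lie flat and at rest on the granite plate (x of plunger_tip in the frame of load_cell between -0.03 and 0.03 m and y of plunger_tip in the frame of load_cell between -0.018 and 0.018 m and value of joint plunger above 0.003 m and z of load_cell in the frame of comparator between 0.042 and 0.048 m and angle between each of load_cell, master's own z axis and vertical below 0.05 rad and z of master in the frame of comparator between 0.042 and 0.048 m and horizontal distance between needle_tip and plus20_mark below 0.003 m and linear speed of each of load_cell, master below 0.01 m/s); the robot touches nothing.
It fails at once if a bar is lifted more than 12 mm off the granite plate or falls off it (z of any of master, load_cell in the frame of comparator above 0.057 m or z of any of master, load_cell in the frame of comparator below 0.035 m).
It fails at once if a bystander is moved by more than 30 mm (distance of any of weight_plate, tub_a, tub_b, hex_driver, small_cell, parallel from where it was at the start of the episode above 0.03 m).
It also fails if it takes over 67 s, if anything falls off the work surface, if the arm or the gripper's body presses on something with over 40 N, if the wrist force passes 120 N, or if a joint passes its speed limit or range.

ROBOT

A 6-joint arm with a two-finger parallel gripper is mounted at the origin on the work surface. World frame = base frame: x ahead of the robot, y to its left, z up, the work surface at z = 0. Lengths are in m, angles in rad, forces in N, time in s.
With the tool pointing down it reaches from about 0.35 to 0.875 m from the base axis. Payload 4.2 kg.
Tool frame: the origin (TCP) lies at the very end of the fingers, on their centre line; the grasp point (between the pads) lies 19 mm behind it; z points along the fingers, y is the line along which they close (so a half turn about z gives the same grasp; the last joint's range is limited). The gripper opens to 85 mm and grips with 20 to 120 N. Pads are 22 mm wide; open, the fingers measure 114 mm over their backs; the gripper's body (76 mm by 85 mm) begins 54 mm behind the grasp point. The pads swing forward as they close: fully open they stand 13 mm farther back than shut.
Start: joints at [0.259, 0.385, 0.008, 0, -1.194, -0.259], TCP at [0.625, 0, 0.231] pointing down, gripper open.
Joint ranges: [-3.14, 3.14], [-1.21, 2.06], [-1.07, 1.41], [-3.16, 2.05], [-2.99, -0.16], [-3.1, 3.1]. Speed limits (rad/s): [2.79, 2.79, 3.14, 3.14, 3.14, 3.14].

INTERFACE

Orientations are given as a unit quaternion [x, y, z, w].
In Python, from plant import bot gives the robot as it stands.
- The arm moves only by the shell command python3 -m inch 'ROWS' [FORCE]. ROWS is JSON, a list of rows, each a list of 3 entries, a list of its own where there are three numbers: the shift along the tool's x, y, z in units of 30 mm (1.0 is 30 mm), then the turn, a rotation vector about the tool's x, y, z in units of 6 degrees (1.0 is 6 degrees), then the opening, from -1 (shut) to 1 (fully open). In form: [[[tx, ty, tz], [ax, ay, az], grip], ...]. A call has 1 to 8 rows; each row shifts and turns the commanded pose from where the row before left it, along the tool's axes as they then stand; what a row does not reach is not made up. A row lasts 1/12 s, in which the tool goes at most 41.7 mm and 7.16 degrees, less where a joint would pass 70% of its speed; a pose out of reach is approached as far as the arm can. A call is refused whole if a number of a shift passes 1 or a number of a turn 1, either way. A call with a gripper value outside its range is refused whole. The fingers move at their own pace and stop on an object; FORCE is the grip in N (left out, the last holds). Time passes only in rows, so rows that do not move let the fingers close. It gives the time, the measured TCP pose, the force, the opening and the grip force at its end, in the units of the state.
- bot.read_state(): the state, without advancing time (a new reading comes with each control period).
- bot.snapshot(name): name is "scene" or "side" or "wrist"; returns a dict with "frame" (400x640x3 uint8, blue, green, red), "range_z" (400x640 float32, m along the optical axis (not along the pixel's ray), 0 where there is no reading), "fx", "fy", "cx", "cy" (pixels), "view" (4x4, takes a point from world to camera coordinates). Camera axes: x right, y down, z forward; pixel columns grow to the right and rows downward; lengths in m; the calibration is good to about 2 mm. The wrist camera is an equidistant fisheye: a pixel r from the principal point sees the ray r / f radians off the axis. A picture is of the moment at which its call begins.
- bot.finish_job(): hands the job in; it is judged then, once.
The state is a dict: "time_s": time; "q": joint angles; "qd": joint speeds; "effort": joint torques, N m; "position": TCP position; "tcp_rot": TCP orientation; "wrist_force": force on the tool from outside, world axes, zero at the start; "wrist_torque": the same for the moment, N m; "grip_width": finger opening in m; "grip_force": force on a finger pad.
Only numpy, scipy, OpenCV 4.12 (cv2) and the standard library are available. Lean on these libraries where they do the work, as an engineer would, in place of code of your own. Each camera call takes 0.05 s, during which the arm holds its last target. There are 200 camera calls.

## Working session

There is one attempt and no reset: what is moved stays moved. The work goes in short steps, Python scripts to look and compute and a shell command to move; the robot and the scene stay as the last step left them, time stands still between calls to the robot, and variables do not carry over. Pictures are saved under pics/ and viewed, at most 10 in all, crops included, and the job is handed in when it is done.

```bash
mkdir -p pics; ls
cat > h.py <<'E'
import numpy as np, cv2
from plant import bot
def snap(n,name=None):
    s=bot.snapshot(n)
    if name: cv2.imwrite('pics/'+name,s['frame'])
    return s
def ray(s,u,v):
    d=np.array([(u-s['cx'])/s['fx'],(v-s['cy'])/s['fy'],1.0]); V=np.array(s['view']); R=V[:3,:3]
    return -R.T@V[:3,3], R.T@d
def onz(s,u,v,z):
    o,d=ray(s,u,v); return o+d*(z-o[2])/d[2]
def pix(s,p):
    V=np.array(s['view']); c=V[:3,:3]@p+V[:3,3]; return s['fx']*c[0]/c[2]+s['cx'],s['fy']*c[1]/c[2]+s['cy']
def cloud(s):
    z=s['range_z']; v,u=np.mgrid[:z.shape[0],:z.shape[1]]
    P=np.stack([(u-s['cx'])/s['fx']*z,(v-s['cy'])/s['fy']*z,z],-1); V=np.array(s['view'])
    return (P-V[:3,3])@V[:3,:3]
E
python3 - <<'E'
from h import *
for n in('scene','side'):
    s=snap(n,n+'0.png'); o,d=ray(s,320,200); print(n,o,d)
print(bot.read_state())
E
```

```text
pics
scene [0.99703238 0.83969689 0.85646838] [-0.38342787 -0.69725283 -0.60580286]
side [-0.01619487 -0.50736919  0.86859813] [ 0.5147217   0.47633005 -0.71290088]
{'time_s': 0.1, 'q': array([ 2.58603573e-01,  3.85503192e-01,  6.77747224e-03, -4.33355748e-04,
       -1.19401701e+00, -2.58591380e-01]), 'qd': array([-0.00022701, -0.00186382,  0.00384579,  0.00093926,  0.00039152,
       -0.00067892]), 'effort': array([-2.41840362e-04, -3.93318665e+01,  1.88929778e+01,  4.19793829e+00,
       -2.58899068e-03, -3.31562532e-06]), 'position': array([6.24481699e-01, 1.98454315e-05, 2.30322882e-01]), 'tcp_rot': array([-7.07054231e-01,  7.07158630e-01,  6.63393028e-04, -7.39997885e-04]), 'wrist_force': array([0.14453388, 0.40765994, 0.38080053]), 'wrist_torque': array([-0.07754299, -0.00828928,  0.03872191]), 'grip_force': 0.0, 'grip_width': 0.0855015066545086}
```

View pics/scene0.png

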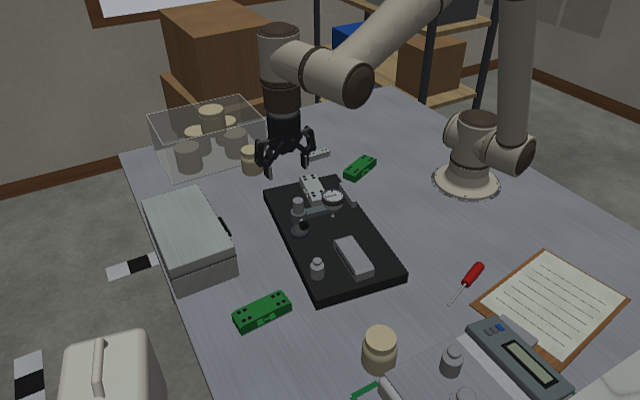

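View pics/side0.png

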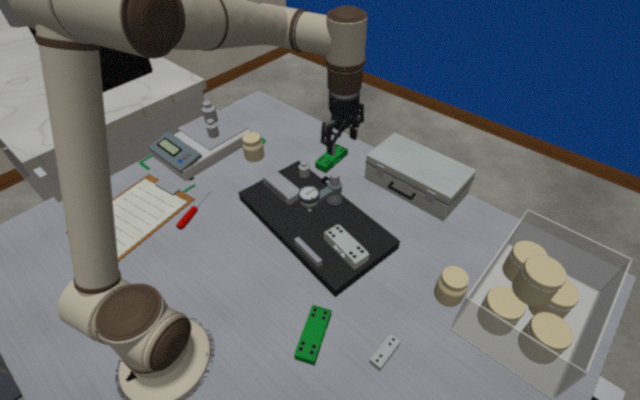

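The scene camera shows the plain bar at (353,257), left of the plunger. The bar with holes is at (312,187), with green look-alikes at (360,167) and (262,312). The side camera shows the white cell with holes on the plate at (346,243), the master at (282,186), the dial at (309,193), the parallel at (308,250), the small cell at (385,350) and a green cell at (313,333). By the description, the load cell is (346,243) and the master is (282,186).

Run:
```python
from h import *
S={n:snap(n) for n in('scene','side','wrist')}
C=np.concatenate([cloud(S[n])[(S[n]['range_z']>0)] for n in('scene','side')])
def show(lo,hi,name,xr=(0.3,0.95),yr=(-0.4,0.4)):
    P=C[(C[:,2]>lo)&(C[:,2]<hi)&(C[:,0]>xr[0])&(C[:,0]<xr[1])&(C[:,1]>yr[0])&(C[:,1]<yr[1])]
    im=np.zeros((400,500),np.uint8); 
    ij=((P[:,:2]-[xr[0],yr[0]])/0.003).astype(int); im[ij[:,0],ij[:,1]]=255
    im=cv2.morphologyEx(im,cv2.MORPH_CLOSE,np.ones((3,3)))
    n,l,st,ce=cv2.connectedComponentsWithStats(im)
    for k in range(1,n):
        if st[k,4]<25: continue
        m=l[ij[:,0],ij[:,1]]==k
        r=cv2.minAreaRect((P[m][:,:2]*1000).astype(np.float32)); print(name,m.sum(),np.round(r[0],1),np.round(r[1],1),round(r[2],1),'zmed',np.median(P[m][:,2]).round(4))
show(0.040,0.050,'plate'); show(0.068,0.084,'bars'); show(0.138,0.152,'dial'); show(0.108,0.12,'arm');show(0.153,0.162,'col');show(.085,.105,'wt')
cv2.imwrite('pics/wr.png',S['wrist']['frame'])
a=S['side'];c=cv2.resize(a['frame'][150:290,225:415],None,fx=4,fy=4,interpolation=cv2.INTER_CUBIC);cv2.imwrite('pics/crop.png',c)
w=S['wrist'];print(w['fx'],w['cx'],w['cy'],w['view'])
```

```text
plate 14203 [522.2  17.3] [466.8 243.4] 81.6 zmed 0.0446
plate 45 [ 589.2 -373.9] [21.5 59.3] 58.7 zmed 0.0442
plate 45 [607.2 375.7] [24.2 61. ] 65.3 zmed 0.0461
plate 273 [ 777.1 -173.4] [ 34.  199.6] 5.3 zmed 0.047
plate 266 [842.3  14.9] [188.7  86.8] 31.6 zmed 0.0446
plate 24 [ 864.1 -270.2] [  1.6 101.8] 90.0 zmed 0.0456
bars 62 [405.5 -67.3] [94.9 13.8] 80.3 zmed 0.069
bars 1199 [ 485.4 -131.2] [134.5  51.8] 78.3 zmed 0.0765
bars 1241 [533.4 162.5] [133.6  51.9] 83.2 zmed 0.0739
bars 159 [ 571.2 -383.2] [64.9 32.4] 0.8 zmed 0.0814
bars 265 [621.4 383.9] [31.6 63.7] 89.9 zmed 0.0826
bars 171 [632.  159.5] [38.2 34.6] 16.6 zmed 0.0782
bars 794 [ 861.5 -118.9] [306.4 170.2] 90.0 zmed 0.0751
bars 16 [ 946.  -224.4] [71.   1.4] 90.0 zmed 0.0735
dial 582 [507.6  19.1] [62.1 58.2] 37.8 zmed 0.1437
dial 53 [603.9  14.2] [14.3 28.3] 73.1 zmed 0.1443
arm 480 [564.   15.5] [118.5  71.7] 6.1 zmed 0.1142
col 120 [601.2   5.4] [29.6 25.8] 58.4 zmed 0.1562
wt 80 [548.3  24.5] [10.1 94.9] 84.0 zmed 0.1005
wt 53 [566.5  -3. ] [10.6 85.3] 72.9 zmed 0.1009
wt 125 [ 568.2 -384.2] [60.  32.1] 2.2 zmed 0.0859
wt 99 [621.5 385.2] [28.8 58. ] 88.5 zmed 0.0859
wt 100 [632.8 160.7] [23.9 19.6] 60.6 zmed 0.095
wt 6337 [ 860.8 -118.8] [169.9 305. ] 0.1 zmed 0.1031
309.70691628693146 324.1252052691304 200.52956104755114 [[-9.99997621e-01 -2.10724752e-04  2.17096907e-03  6.23312596e-01]
 [ 3.80412049e-04  9.63217977e-01  2.68721016e-01 -3.48947633e-02]
 [-2.14774261e-03  2.68721203e-01 -9.63215605e-01  3.78930487e-01]
 [ 0.00000000e+00  0.00000000e+00  0.00000000e+00  1.00000000e+00]]
```

View pics/crop.png

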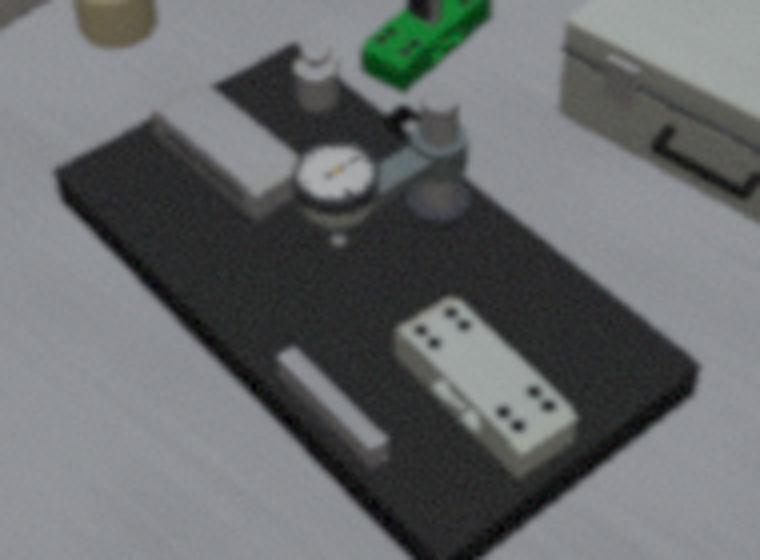

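View pics/wr.png

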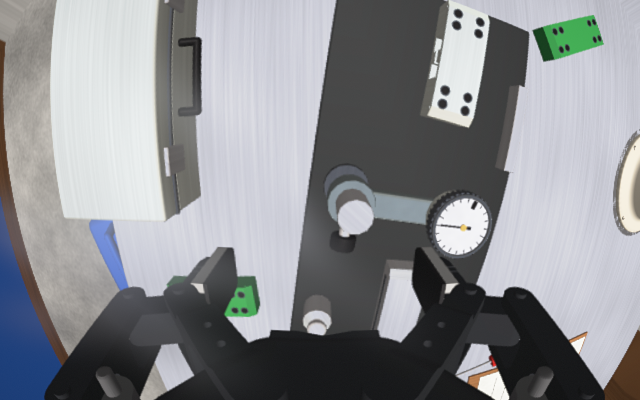

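The crop confirms the bar at side pixel (346,243): white, eight holes, window in its side, lying on the plate, so it is the load cell. In the wrist view the dial is at (460,226) and its bold mark at about (474,204). I'll write a move calculator and take the dial angles.

```bash
cat >> h.py <<'E'
from scipy.spatial.transform import Rotation as Ro
O=np.array([.5075,.0193]); psi=np.deg2rad(-8.4)
ex=np.array([np.cos(psi),np.sin(psi)]); ey=np.array([-ex[1],ex[0]])
W=lambda x,y: O+x*ex+y*ey          # comparator -> world
L=lambda p: np.array([(np.array(p)[:2]-O)@ex,(np.array(p)[:2]-O)@ey])
def plan(p,yaw=0,tilt=0):
    """shift (units, current tool axes) and turn (units) to world p; yaw of closing line (deg, world), tilt (deg about tool y)"""
    s=bot.read_state(); R=Ro.from_quat(s['tcp_rot'])
    T=Ro.from_matrix([[0,-1,0],[-1,0,0],[0,0,-1]])*Ro.from_euler('z',-yaw,degrees=True)*Ro.from_euler('y',tilt,degrees=True)
    d=np.array(p)-s['position']
    print('t',round(s['time_s'],2),'pos',s['position'].round(4),'cmp',L(s['position']).round(4),'shift now',(R.inv().apply(d)/.03).round(2),'turn',np.rad2deg((R.inv()*T).as_rotvec()).round(2)/6,'shift after',(T.inv().apply(d)/.03).round(2))
    print('F',s['wrist_force'].round(1),'grip',round(s['grip_width'],4),round(s['grip_force'],1),'q',s['q'].round(2))
def fish(s,u,v,z):
    x,y=(u-s['cx'])/s['fx'],(v-s['cy'])/s['fy']; r=np.hypot(x,y); V=np.array(s['view']); R=V[:3,:3]
    d=R.T@np.array([np.sin(r)*x/r,np.sin(r)*y/r,np.cos(r)]); o=-R.T@V[:3,3]; return o+d*(z-o[2])/d[2]
def fpix(s,p):
    V=np.array(s['view']); c=V[:3,:3]@np.array(p)+V[:3,3]; r=np.hypot(c[0],c[1]); t=np.arctan2(r,c[2]); return s['fx']*t*c[0]/r+s['cx'],s['fy']*t*c[1]/r+s['cy']
def polar(s,out=None,z=.145,half=.032,N=400,c=O):
    """rectify the dial face: rows = +comparator x upward, cols = right = -y"""
    g=np.linspace(half,-half,N); mx=np.zeros((N,N),np.float32); my=mx.copy()
    for i,a in enumerate(g):
        for j,b in enumerate(g):
            w=c+a*ex+b*ey; mx[i,j],my[i,j]=fpix(s,[w[0],w[1],z])
    im=cv2.remap(s['frame'],mx,my,cv2.INTER_CUBIC)
    if out: cv2.imwrite('pics/'+out,im)
    return im
E
python3 - <<'E'
from h import *
s=snap('wrist'); polar(s,'dial0.png')
for u,v in((460,227),(474,204)): print(fish(s,u,v,.145), L(fish(s,u,v,.145)))
plan([.5403,.2201,.20],-6.8,18)
E
```

```text
[0.50925376 0.01876367 0.145     ] [ 0.00181329 -0.00027438]
[ 0.49867236 -0.00138128  0.145     ] [-0.00571175 -0.02174899]
t 0.3 pos [0.6248 0.     0.2309] cmp [ 0.1189 -0.0019] shift now [-7.34  2.82  1.03] turn [-0.17166667  2.995       1.125     ] shift after [-6.93  3.67 -1.17]
F [ 0.2  0.8 -0.8] grip 0.0855 0.0 q [ 0.26  0.38  0.01 -0.   -1.19 -0.26]
```

View pics/dial0.png

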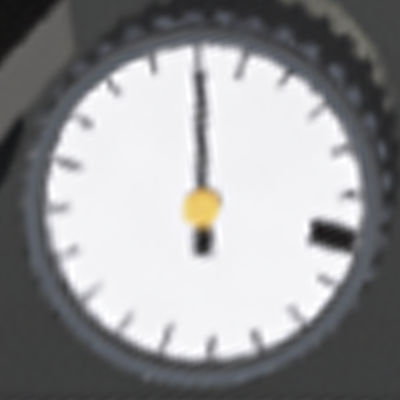

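The rectified dial shows the needle at 0° (pointing up). The zero mark at (332,235), seen from the centre (202,207), is about 102° clockwise. The bezel therefore needs roughly +42° once the needle stands at 144°. Next I go above the outer end of the master.

```bash
python3 -m inch '[[[-0.9,0.35,0.1],[0,0,0],1],[[-0.9,0.35,0.1],[0,0,0],1],[[-0.9,0.35,0.1],[0,0,0],1],[[-0.9,0.35,0.1],[0,0,0],1],[[-0.9,0.35,0.1],[0,0,0],1],[[-0.9,0.35,0.1],[0,0,0],1],[[-0.9,0.35,0.1],[0,0,0],1],[[-0.9,0.35,0.1],[0,0,0],1]]' 40
python3 -m inch '[[[0,0,0],[-0.04,0.75,0.28],1],[[0,0,0],[-0.04,0.75,0.28],1],[[0,0,0],[-0.04,0.75,0.28],1],[[0,0,0],[-0.04,0.75,0.28],1],[[0,0,0],[0,0,0],1]]'
python3 -c "
from h import *
plan([.5403,.2201,.052],-6.8,18)"
```

```text
time_s: 0.97
position: [0.5403, 0.2172, 0.2072]
tcp_rot: [-0.707, 0.707, 0.0, 0.0]
wrist_force: [1.1, -0.4, -0.4]
grip_width: 0.0857
grip_force: 0.0
time_s: 1.38
position: [0.5408, 0.2177, 0.2055]
tcp_rot: [-0.657, 0.737, -0.106, -0.118]
wrist_force: [0.1, -0.1, -0.1]
grip_width: 0.0851
grip_force: 0.0
t 1.38 pos [0.5408 0.2177 0.2055] cmp [0.004  0.2012] shift now [-1.68  0.03  4.84] turn [-0.01333333 -0.045       0.02666667] shift after [-1.65  0.03  4.84]
F [ 0.1 -0.1 -0.1] grip 0.0851 0.0 q [ 0.76  0.43 -0.11  0.21 -1.29 -0.96]
```

```bash
python3 -m inch '[[[-0.24,0,0.7],[0,0,0],1],[[-0.24,0,0.7],[0,0,0],1],[[-0.24,0,0.7],[0,0,0],1],[[-0.24,0,0.7],[0,0,0],1],[[-0.24,0,0.7],[0,0,0],1],[[-0.24,0,0.7],[0,0,0],1],[[-0.22,0,0.64],[0,0,0],1],[[0,0,0],[0,0,0],1]]'
python3 -c "
from h import *
plan([.5403,.2201,.052],-6.8,18)"
python3 -m inch '[[[0,0,0],[0,0,0],0],[[0,0,0],[0,0,0],-0.5],[[0,0,0],[0,0,0],-1],[[0,0,0],[0,0,0],-1],[[0,0,0],[0,0,0],-1],[[0,0,0],[0,0,0],-1],[[0,0,0],[0,0,0],-1],[[0,0,0],[0,0,0],-1]]' 40
python3 -c "
from h import *
plan([*W(0,.066),.052],-8.4,18)"
```

```text
time_s: 2.05
position: [0.5393, 0.2163, 0.0501]
tcp_rot: [-0.655, 0.738, -0.104, -0.12]
wrist_force: [-1.2, -1.3, -0.9]
grip_width: 0.0854
grip_force: 0.0
t 2.05 pos [0.5393 0.2163 0.0501] cmp [0.0027 0.1996] shift now [-0.1  -0.02 -0.1 ] turn [ 0.04  -0.045  0.005] shift after [-0.1  -0.02 -0.1 ]
F [-1.2 -1.3 -0.9] grip 0.0854 0.0 q [ 0.76  0.59 -0.29  0.24 -0.96 -1.04]
time_s: 2.72
position: [0.5423, 0.2192, 0.0558]
tcp_rot: [-0.656, 0.739, -0.105, -0.115]
wrist_force: [-1.6, 1.3, 6.2]
grip_width: 0.0466
grip_force: 43.6
t 2.72 pos [0.5423 0.2192 0.0558] cmp [0.0053 0.2029] shift now [4.3  0.31 1.52] turn [-0.125       0.01666667  0.25166667] shift after [4.3  0.18 1.53]
F [-1.6  1.3  6.2] grip 0.0466 43.6 q [ 0.76  0.58 -0.28  0.25 -0.97 -1.04]
```

```bash
python3 -m inch '[[[0.03,0,-0.1],[0,0,0],-1],[[0.3,0.02,0.1],[-0.01,0,0.02],-1],[[0.3,0.02,0.1],[-0.01,0,0.02],-1],[[0.3,0.02,0.1],[-0.01,0,0.02],-1],[[0.3,0.02,0.1],[-0.01,0,0.02],-1],[[0,0,0],[0,0,0],-1]]'
python3 - <<'E'
from h import *
plan([*W(0,.066),.052],-8.4,18)
for n in('scene','side'):
    s=snap(n); C=cloud(s)[s['range_z']>0]; Q=np.array([L(p) for p in C])
    m=(C[:,2]>.064)&(C[:,2]<.084)&(abs(Q[:,0])<.03)&(Q[:,1]>-.02)&(Q[:,1]<.19)
    print(n,m.sum(),np.percentile(Q[m],[2,98],axis=0).round(4).tolist(),np.median(C[m][:,2]))
E
```

```text
time_s: 3.22
position: [0.533, 0.1779, 0.0563]
tcp_rot: [-0.652, 0.742, -0.103, -0.12]
wrist_force: [-0.7, -1.6, -4.3]
grip_width: 0.0471
grip_force: 42.4
t 3.22 pos [0.533  0.1779 0.0563] cmp [0.002  0.1607] shift now [2.95 0.12 1.12] turn [-0.02666667 -0.03        0.15666667] shift after [2.96 0.07 1.11]
F [-0.7 -1.6 -4.3] grip 0.0471 42.4 q [ 0.72  0.55 -0.35  0.26 -0.93 -1.03]
scene 408 [[-0.0226, 0.0031], [0.0278, 0.1777]] 0.07307968893335737
side 510 [[-0.0251, 0.0382], [0.0257, 0.167]] 0.07567310946552222
```

```bash
python3 -m inch '[[[0.3,0.02,0.11],[0,0,0.03],-1],[[0.3,0.01,0.11],[0,0,0.03],-1],[[0.3,0.01,0.11],[0,0,0.03],-1],[[0.3,0.01,0.1],[0,0,0.03],-1],[[0.3,0.01,0.1],[0,0,0.03],-1],[[0.3,0,0.1],[0,0,0],-1],[[0.3,0,0.1],[0,0,0],-1],[[0.3,0,0.1],[0,0,0],-1]]'
python3 -m inch '[[[0.3,0,0.1],[0,0,0],-1],[[0.22,0,0.08],[0,0,0],-1],[[0,0,0],[0,0,0],-1],[[0,0,0],[0,0,0],-1]]'
python3 - <<'E'
from h import *
plan([*W(0,.066),.052],-8.4,18)
for n in('scene','side'):
    s=snap(n); C=cloud(s)[s['range_z']>0]; Q=np.array([L(p) for p in C])
    m=(C[:,2]>.064)&(C[:,2]<.084)&(abs(Q[:,0])<.03)&(Q[:,1]>-.082)&(Q[:,1]<.09)
    print(n,m.sum(),np.percentile(Q[m],[2,98],axis=0).round(4).tolist(),np.median(C[m][:,2]))
E
```

```text
time_s: 3.98
position: [0.5234, 0.1063, 0.0559]
tcp_rot: [-0.647, 0.747, -0.105, -0.115]
wrist_force: [0.5, 5.6, -1.8]
grip_width: 0.0471
grip_force: 43.0
time_s: 4.32
position: [0.5205, 0.0885, 0.0558]
tcp_rot: [-0.647, 0.746, -0.105, -0.117]
wrist_force: [3.2, -2.4, -0.2]
grip_width: 0.0466
grip_force: 42.9
t 4.32 pos [0.5205 0.0885 0.0558] cmp [0.0028 0.0703] shift now [0.1  0.09 0.16] turn [-0.06833333 -0.015       0.02666667] shift after [0.1  0.09 0.16]
F [ 3.2 -2.4 -0.2] grip 0.0466 42.9 q [ 0.6   0.48 -0.49  0.32 -0.83 -0.99]
scene 192 [[-0.0239, -0.0167], [0.0274, 0.0886]] 0.0726371364557325
side 499 [[-0.0269, -0.0523], [0.0248, 0.0724]] 0.07511644389198727
```

```bash
python3 -m inch '[[[0,0,0],[0,0,0],0],[[0,0,0],[0,0,0],1],[[0,0,0],[0,0,0],1],[[0,0,0],[0,0,0],1],[[0,0,0],[0,0,0],1],[[0,0,-0.3],[0,0,0],1],[[0,0,-0.8],[0,0,0],1],[[0,0,-0.8],[0,0,0],1]]' 20
python3 -m inch '[[[0,0,-0.9],[0,0,0],1],[[0,0,-0.9],[0,0,0],1],[[0,0,-0.9],[0,0,0],1],[[0,0,-0.9],[0,0,0],1],[[0,0,-0.2],[0,-0.75,0],1],[[0,0,0],[0,-0.75,0],1],[[0,0,0],[0,-0.75,0],1],[[0,0,0],[0,-0.75,0],1]]'
python3 - <<'E'
from h import *
plan([*O,.122],-8.4,0)
s=snap('wrist'); im=polar(s,'dial1.png'); cv2.imwrite('pics/w1.png',np.vstack([cv2.resize(s['frame'],(480,300)),cv2.copyMakeBorder(cv2.resize(im,(300,300)),0,0,0,180,0)]))
for n in('scene','side'):
    s=snap(n); C=cloud(s)[s['range_z']>0]; Q=np.array([L(p) for p in C])
    m=(C[:,2]>.064)&(C[:,2]<.084)&(abs(Q[:,0])<.03)&(Q[:,1]>-.082)&(Q[:,1]<.09)
    print(n,m.sum(),np.percentile(Q[m],[2,98],axis=0).round(4).tolist(),np.median(C[m][:,2]))
E
```

```text
time_s: 5.08
position: [0.5215, 0.1069, 0.1095]
tcp_rot: [-0.647, 0.746, -0.104, -0.118]
wrist_force: [1.0, 1.0, -0.9]
grip_width: 0.0851
grip_force: 0.0
time_s: 5.75
position: [0.5265, 0.1428, 0.2188]
tcp_rot: [-0.656, 0.755, -0.001, 0.004]
wrist_force: [-0.5, -0.1, 0.3]
grip_width: 0.0856
grip_force: 0.0
t 5.75 pos [0.5265 0.1428 0.2188] cmp [0.0008 0.125 ] shift now [4.18 0.07 3.21] turn [-0.06        0.04333333  0.05666667] shift after [4.17 0.03 3.23]
F [-0.5 -0.1  0.3] grip 0.0856 0.0 q [ 0.56  0.26 -0.21  0.   -1.09 -0.7 ]
scene 501 [[-0.0202, -0.0133], [0.0271, 0.0787]] 0.07293097515238439
side 490 [[-0.0234, -0.0523], [0.024, 0.0721]] 0.07497535040216266
```

View pics/w1.png

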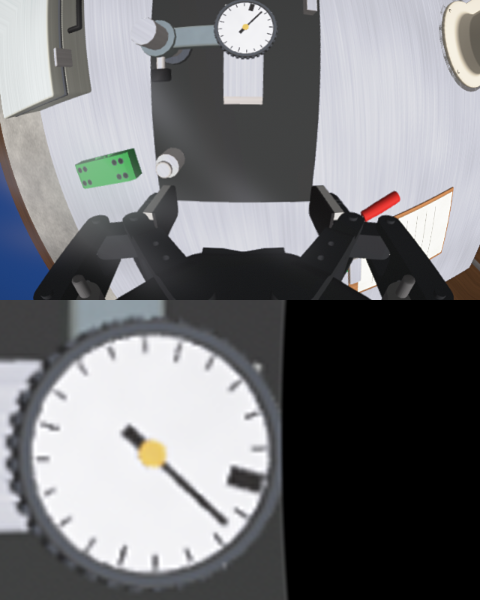

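The master is in place (about -53..+74 mm along the plate). The rectified dial is clipped near the image edge, with the mark at about 105° and the needle at about 133°. I'll move over the dial and look between the fingers.

```bash
python3 -m inch '[[[0.7,0,0.1],[0,0,0],1],[[0.7,0.01,0.1],[0,0,0],1],[[0.7,0.01,0.1],[0,0,0],1],[[0.7,0.01,0.1],[0,0,0.05],1],[[0.7,0.01,0.1],[-0.05,0.05,0],1],[[0.68,0,0.1],[0,0,0],1],[[0,0,0],[0,0,0],1]]' 20
python3 - <<'E'
from h import *
plan([*O,.122],-8.4,0)
s=snap('wrist'); im=polar(s,half=.036); cv2.imwrite('pics/w2.png',np.hstack([cv2.resize(s['frame'],(480,300)),cv2.resize(im,(300,300))]))
E
```

```text
time_s: 6.48
position: [0.5063, 0.0161, 0.1989]
tcp_rot: [-0.652, 0.758, -0.001, -0.004]
wrist_force: [-0.6, 1.2, 0.6]
grip_width: 0.0859
grip_force: 0.0
t 6.48 pos [0.5063 0.0161 0.1989] cmp [-0.0007 -0.0033] shift now [-0.13 -0.03  2.56] turn [ 0.03       -0.07666667 -0.025     ] shift after [-0.11 -0.02  2.56]
F [-0.6  1.2  0.6] grip 0.0859 0.0 q [ 0.36  0.21 -0.33  0.01 -1.04 -0.51]
```

View pics/w2.png

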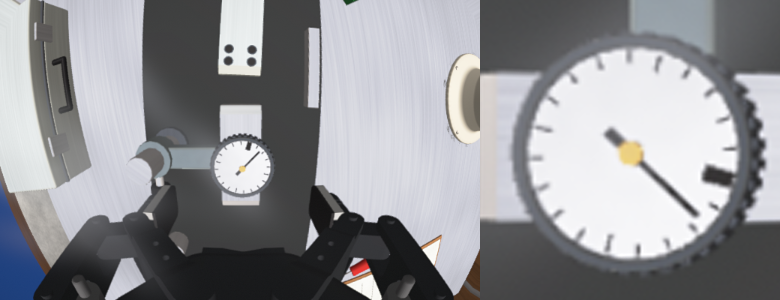

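Rectified view: needle at about 133°, mark at about 105° clockwise, so the bezel needs about +28°. Descend, grip the rim and turn.

```bash
python3 -m inch '[[[-0.1,-0.02,0.5],[0,-0.07,0],1],[[0,0,0.6],[0,0,0],1],[[0,0,0.6],[0,0,0],1],[[0,0,0.6],[0,0,0],1],[[0,0,0.2],[0,0,0],1],[[0,0,0],[0,0,0],1]]' 20
python3 -c "
from h import *
plan([*O,.122],-8.4,0)"
python3 -m inch '[[[0,0,0],[0,0,0],0.4],[[0,0,0],[0,0,0],0],[[0,0,0],[0,0,0],-0.5],[[0,0,0],[0,0,0],-1],[[0,0,0],[0,0,0],-1],[[0,0,0],[0,0,0],-1]]' 20
python3 -m inch '[[[0,0,0],[0,0,0.8],-1],[[0,0,0],[0,0,0.8],-1],[[0,0,0],[0,0,0.8],-1],[[0,0,0],[0,0,0.8],-1],[[0,0,0],[0,0,0.8],-1],[[0,0,0],[0,0,0.6],-1],[[0,0,0],[0,0,0],-1],[[0,0,0],[0,0,0],-1]]' 20
cat >> h.py <<'E'
def dial(s,half=.030,c=O,dbg=None):
    im=cv2.cvtColor(polar(s,half=half,N=480,c=c),cv2.COLOR_BGR2GRAY); k=240/half
    # recentre on white face
    m=(im>150).astype(np.uint8); n,l,st,ce=cv2.connectedComponentsWithStats(m); f=(l==1+np.argmax(st[1:,4])).astype(np.uint8)
    h=cv2.convexHull(np.argwhere(f)[:,::-1].astype(np.int32)); (cx,cy),(a,b),an=cv2.fitEllipse(h)
    th=np.deg2rad(np.arange(0,360,1.))
    g=lambda r:cv2.remap(im,(cx+r*k*np.sin(th)).astype(np.float32)[None],(cy-r*k*np.cos(th)).astype(np.float32)[None],1)[0].astype(float)
    pr=lambda rs:np.mean([g(r) for r in rs],0)
    def cen(p):
        w=np.clip(120-p,0,None); i=np.argmin(cv2.blur(p[None],(7,1))[0]); j=np.arange(i-14,i+15); ww=w[j%360]; return (j@ww/ww.sum())%360
    print('centre',cx,cy,a/k,b/k,'needle',cen(pr(np.linspace(.010,.0145,8))).round(1),'mark',cen(pr(np.linspace(.0175,.0225,8))).round(1))
    if dbg: cv2.imwrite('pics/'+dbg,im)
E
python3 - <<'E'
from h import *
plan([*O,.122],-8.4,0)
s=snap('wrist','w3.png'); dial(s,dbg='d3.png')
E
```

```text
time_s: 7.03
position: [0.508, 0.0216, 0.1232]
tcp_rot: [-0.654, 0.757, 0.001, -0.001]
wrist_force: [0.1, -0.7, 1.0]
grip_width: 0.0855
grip_force: 0.0
t 7.03 pos [0.508  0.0216 0.1232] cmp [0.0001 0.0024] shift now [0.08 0.   0.04] turn [ 0.03333333 -0.00166667  0.00666667] shift after [0.08 0.   0.04]
F [ 0.1 -0.7  1. ] grip 0.0855 0.0 q [ 0.36  0.3  -0.42 -0.   -0.85 -0.51]
time_s: 7.53
position: [0.508, 0.0213, 0.1259]
tcp_rot: [-0.653, 0.757, 0.001, 0.001]
wrist_force: [-4.7, 3.7, 5.4]
grip_width: 0.0574
grip_force: 22.0
time_s: 8.2
position: [0.5089, 0.021, 0.1259]
tcp_rot: [-0.454, 0.891, 0.001, 0.001]
wrist_force: [-2.3, -0.2, 5.8]
grip_width: 0.0576
grip_force: 22.0
t 8.2 pos [0.5089 0.021  0.1259] cmp [0.0012 0.0019] shift now [0.07 0.01 0.13] turn [-0.00666667  0.02333333 -4.59166667] shift after [0.06 0.04 0.13]
F [-2.3 -0.2  5.8] grip 0.0576 22.0 q [ 0.36  0.3  -0.42 -0.   -0.85 -0.99]
centre 247.1551513671875 247.8128662109375 0.050227554321289065 0.05052764892578125 needle 134.0 mark 132.4
```

Needle 134.0°, mark 132.4°: 0.6 mm at 20 mm radius. Hold a little, release, rise and recheck, and plan the load-cell grasp.

```bash
python3 -m inch '[[[0,0,0],[0,0,0],-1],[[0,0,0],[0,0,0],-1],[[0,0,0],[0,0,0],0.4],[[0,0,0],[0,0,0],1],[[0,0,0],[0,0,0],1],[[0,0,0],[0,0,0],1],[[0,0,0],[0,0,0],1],[[0,0,0],[0,0,0],1]]' 20
python3 -m inch '[[[0,0,-0.2],[0,0,0],1],[[0,0,-0.8],[0,0,0],1],[[0,0,-0.8],[0,0,0],1],[[0,0,-0.8],[0,0,0],1],[[0,0,-0.4],[0,0,0],1],[[0,0,0],[0,0,0],1],[[0,0,0],[0,0,0],1],[[0,0,0],[0,0,0],1]]' 20
python3 - <<'E'
from h import *
s=snap('wrist'); dial(s)
for n in('scene','side'):
    s=snap(n); C=cloud(s)[s['range_z']>0]; Q=np.array([L(p) for p in C])
    m=(C[:,2]>.066)&(C[:,2]<.084)&(abs(Q[:,0])<.05)&(Q[:,1]<-.075)&(Q[:,1]>-.23)
    r=cv2.minAreaRect((C[m][:,:2]*1000).astype(np.float32));print(n,m.sum(),r,np.median(C[m][:,2]))
    m=(C[:,2]>.064)&(C[:,2]<.084)&(abs(Q[:,0])<.03)&(Q[:,1]>-.075)&(Q[:,1]<.1)
    print(n,m.sum(),np.percentile(Q[m],[2,98],axis=0).round(4).tolist(),np.median(C[m][:,2]))
p=np.array([.4854,-.1312])-.058*np.array([np.cos(np.deg2rad(78.3)),np.sin(np.deg2rad(78.3))]); print(p)
plan([*p,.23],-11.7,-18)
E
```

```text
time_s: 8.92
position: [0.5087, 0.021, 0.1245]
tcp_rot: [-0.454, 0.891, 0.001, 0.001]
wrist_force: [-0.2, 0.4, 0.1]
grip_width: 0.0855
grip_force: 0.0
time_s: 9.58
position: [0.5079, 0.0207, 0.2138]
tcp_rot: [-0.453, 0.891, 0.001, -0.0]
wrist_force: [-0.5, 0.1, 0.4]
grip_width: 0.0852
grip_force: 0.0
centre 245.00364685058594 247.83729553222656 0.05079832458496094 0.05100999069213867 needle 133.4 mark 132.4
scene 432 ((486.47894287109375, -130.45205688476562), (132.43850708007812, 50.30498504638672), 79.54084777832031) 0.07510667884655513
scene 505 [[-0.0199, -0.0135], [0.0271, 0.0789]] 0.07318896469887141
side 796 ((485.16693115234375, -131.72442626953125), (132.0869140625, 51.505287170410156), 79.08078002929688) 0.07719355837663759
side 486 [[-0.0231, -0.052], [0.0248, 0.0728]] 0.0749977925071725
[ 0.47363834 -0.18799492]
t 9.73 pos [0.508  0.0206 0.2134] cmp [0.0003 0.0014] shift now [ 6.3  -3.17 -0.56] turn [-0.61333333 -2.95333333 -4.02833333] shift after [ 6.53 -0.29 -2.7 ]
F [ 0.2 -0.4  0.6] grip 0.0855 0.0 q [ 0.36  0.2  -0.3  -0.   -1.07 -0.99]
```

```bash
python3 -m inch '[[[0.9,-0.45,-0.08],[0,0,0],1],[[0.9,-0.45,-0.08],[0,0,0],1],[[0.9,-0.45,-0.08],[0,0,0],1],[[0.9,-0.45,-0.08],[0,0,0],1],[[0.9,-0.45,-0.08],[0,0,0],1],[[0.9,-0.45,-0.08],[0,0,0],1],[[0.9,-0.45,-0.08],[0,0,0],1],[[0,0,0],[0,0,0],1]]' 40
python3 -m inch '[[[0,0,0],[-0.1,-0.49,-0.66],1],[[0,0,0],[-0.1,-0.49,-0.66],1],[[0,0,0],[-0.1,-0.49,-0.66],1],[[0,0,0],[-0.1,-0.49,-0.66],1],[[0,0,0],[-0.1,-0.49,-0.66],1],[[0,0,0],[-0.1,-0.49,-0.66],1],[[0,0,0],[0,0,0],1],[[0,0,0],[0,0,0],1]]'
python3 -c "
from h import *
plan([.4737,-.188,.055],-11.2,-18)"
```

```text
time_s: 10.4
position: [0.4728, -0.1912, 0.2306]
tcp_rot: [-0.452, 0.892, 0.001, -0.0]
wrist_force: [0.5, 0.3, 0.2]
grip_width: 0.0855
grip_force: 0.0
time_s: 11.07
position: [0.4737, -0.1881, 0.2301]
tcp_rot: [-0.62, 0.769, 0.098, 0.121]
wrist_force: [-0.2, 0.3, 0.4]
grip_width: 0.0855
grip_force: 0.0
t 11.07 pos [ 0.4737 -0.1881  0.2301] cmp [-0.0032 -0.2101] shift now [ 1.79 -0.    5.56] turn [-0.05666667 -0.01166667 -0.17333333] shift after [ 1.8  -0.    5.55]
F [-0.2  0.3  0.4] grip 0.0855 0.0 q [-0.26  0.24 -0.12 -0.33 -1.25  0.16]
```

```bash
python3 -m inch '[[[0.24,0,0.75],[-0.03,0,-0.1],1],[[0.24,0,0.75],[-0.03,0,-0.07],1],[[0.24,0,0.75],[0,0,0],1],[[0.24,0,0.75],[0,0,0],1],[[0.24,0,0.75],[0,0,0],1],[[0.24,0,0.75],[0,0,0],1],[[0.24,0,0.75],[0,0,0],1],[[0.1,0,0.3],[0,0,0],1]]' 40
python3 -m inch '[[[0,0,0],[0,0,0],0],[[0,0,0],[0,0,0],-0.5],[[0,0,0],[0,0,0],-1],[[0,0,0],[0,0,0],-1],[[0,0,0],[0,0,0],-1],[[0,0,0],[0,0,0],-1],[[0,0,0],[0,0,0],-1],[[0,0,0],[0,0,0],-1]]' 40
python3 -c "
from h import *
plan([*W(0,-.066),.055],-8.4,-18)"
```

```text
time_s: 11.73
position: [0.4723, -0.1856, 0.0532]
tcp_rot: [-0.628, 0.763, 0.101, 0.119]
wrist_force: [0.5, -0.6, -0.1]
grip_width: 0.0854
grip_force: 0.0
time_s: 12.4
position: [0.4753, -0.1875, 0.0579]
tcp_rot: [-0.629, 0.762, 0.097, 0.122]
wrist_force: [0.0, 0.9, 6.7]
grip_width: 0.0468
grip_force: 43.3
t 12.4 pos [ 0.4753 -0.1875  0.0579] cmp [-0.0017 -0.2093] shift now [-4.51  0.16  1.56] turn [-0.17833333 -0.00833333 -0.39833333] shift after [-4.51 -0.06  1.57]
F [0.  0.9 6.7] grip 0.0468 43.3 q [-0.27  0.44 -0.29 -0.4  -0.9   0.34]
```

```bash
python3 -m inch '[[[-0.03,0,-0.1],[0,0,0],-1],[[-0.3,0.01,0.1],[-0.02,0,-0.05],-1],[[-0.3,0.01,0.1],[-0.02,0,-0.05],-1],[[-0.3,0.01,0.1],[-0.02,0,-0.05],-1],[[-0.3,0.01,0.1],[-0.02,0,-0.05],-1],[[-0.3,0,0.1],[-0.02,0,-0.05],-1],[[-0.3,0,0.1],[-0.02,0,-0.05],-1],[[0,0,0],[0,0,0],-1]]'
python3 -c "
from h import *
plan([*W(0,-.066),.055],-8.4,-18)"
```

```text
time_s: 13.07
position: [0.4836, -0.1295, 0.0588]
tcp_rot: [-0.641, 0.751, 0.101, 0.119]
wrist_force: [0.8, 0.4, -3.5]
grip_width: 0.0464
grip_force: 42.3
t 13.07 pos [ 0.4836 -0.1295  0.0588] cmp [-0.0019 -0.1507] shift now [-2.65 -0.03  0.99] turn [-0.03166667 -0.005      -0.09666667] shift after [-2.65 -0.06  0.99]
F [ 0.8  0.4 -3.5] grip 0.0464 42.3 q [-0.15  0.42 -0.32 -0.42 -0.87  0.27]
```

```bash
python3 -m inch '[[[-0.3,0,0.12],[-0.02,0,-0.05],-1],[[-0.3,-0.01,0.11],[0,0,-0.05],-1],[[-0.3,-0.01,0.1],[0,0,0],-1],[[-0.3,-0.01,0.1],[0,0,0],-1],[[-0.3,-0.01,0.1],[0,0,0],-1],[[-0.3,0,0.1],[0,0,0],-1],[[-0.3,0,0.1],[0,0,0],-1],[[-0.3,0,0.1],[0,0,0],-1]]'
python3 -m inch '[[[-0.2,0,0.07],[0,0,0],-1],[[0,0,0],[0,0,0],-1],[[0,0,0],[0,0,0],-1],[[0,0,0],[0,0,0],-1]]'
cat > chk.py <<'E'
from h import *
plan([*W(0,-.066),.055],-8.4,-18)
for n in('scene','side'):
    s=snap(n); C=cloud(s)[s['range_z']>0]; Q=np.array([L(p) for p in C])
    for a,b in((-.14,.0),(.02,.22)):
        m=(C[:,2]>.064)&(C[:,2]<.084)&(abs(Q[:,0])<.03)&(Q[:,1]>a)&(Q[:,1]<b)
        print(n,m.sum(),np.percentile(Q[m],[2,98],axis=0).round(4).tolist(),np.median(C[m][:,2]))
E
python3 chk.py
```

```text
time_s: 13.73
position: [0.4961, -0.0574, 0.058]
tcp_rot: [-0.646, 0.748, 0.1, 0.118]
wrist_force: [-1.6, -11.5, 1.2]
grip_width: 0.0468
grip_force: 43.1
time_s: 14.07
position: [0.4973, -0.0497, 0.058]
tcp_rot: [-0.645, 0.748, 0.101, 0.119]
wrist_force: [-0.5, -3.4, 2.1]
grip_width: 0.0468
grip_force: 43.1
t 14.07 pos [ 0.4973 -0.0497  0.058 ] cmp [-0.     -0.0697] shift now [-0.09 -0.    0.13] turn [-0.025      -0.00666667  0.00166667] shift after [-0.09 -0.    0.13]
F [-0.5 -3.4  2.1] grip 0.0468 43.1 q [ 0.01  0.4  -0.35 -0.43 -0.81  0.15]
scene 92 [[-0.0233, -0.0728], [0.0293, -0.0005]] 0.07562087646127338
scene 962 [[-0.0216, 0.0251], [0.0267, 0.181]] 0.07332962306839436
side 212 [[-0.0253, -0.087], [0.0234, -0.0012]] 0.07709414703507855
side 549 [[-0.0246, 0.0235], [0.0239, 0.1733]] 0.07548787948687385
```

```bash
python3 -m inch '[[[-0.15,0,0.05],[0,0,0],-1],[[0,0,0],[0,0,0],-1],[[0,0,0],[0,0,0],0],[[0,0,0],[0,0,0],1],[[0,0,0],[0,0,0],1],[[0,0,0],[0,0,0],1],[[0,0,0],[0,0,0],1],[[0,0,-0.3],[0,0,0],1]]'
python3 -m inch '[[[0,0,-0.8],[0,0,0],1],[[0,0,-0.8],[0,0,0],1],[[0,0,-0.8],[0,0,0],1],[[0,0,-0.8],[0,0,0],1],[[0,0,-0.8],[0,0,0],1],[[0,0,-0.8],[0,0.5,0],1],[[0,0,0],[0,0.8,0],1],[[0,0,0],[0,0.8,0],1]]'
python3 -m inch '[[[0,0,0],[0,0.7,0],1],[[-0.5,0,-0.3],[0,0,0],1],[[-0.5,0,-0.3],[0,0,0],1],[[-0.5,0,0],[0,0,0],1],[[0,0,0],[0,0,0],1],[[0,0,0],[0,0,0],1]]'
python3 chk.py
python3 - <<'E'
from h import *
s=snap('wrist'); dial(s); im=polar(s,half=.036); cv2.imwrite('pics/w4.png',np.hstack([cv2.resize(s['frame'],(480,300)),cv2.resize(im,(300,300))]))
E
```

```text
time_s: 14.83
position: [0.4957, -0.0468, 0.0645]
tcp_rot: [-0.645, 0.748, 0.103, 0.117]
wrist_force: [-0.4, 0.5, 0.1]
grip_width: 0.0854
grip_force: 0.0
time_s: 15.5
position: [0.4916, -0.0927, 0.2058]
tcp_rot: [-0.651, 0.757, 0.027, 0.037]
wrist_force: [-0.1, -0.4, -1.2]
grip_width: 0.0856
grip_force: 0.0
time_s: 16.0
position: [0.4967, -0.0469, 0.2222]
tcp_rot: [-0.653, 0.757, 0.006, 0.008]
wrist_force: [-0.1, -0.5, -0.9]
grip_width: 0.0855
grip_force: 0.0
t 16.0 pos [ 0.4967 -0.0469  0.2222] cmp [-0.001  -0.0671] shift now [ 0.08 -0.03  5.57] turn [-1.00000000e-02 -2.80166667e+00 -1.66666667e-03] shift after [ 1.69 -0.03  5.31]
F [-0.1 -0.5 -0.9] grip 0.0855 0.0 q [ 0.22  0.18 -0.3  -0.02 -1.08 -0.36]
scene 76 [[-0.0224, -0.0704], [0.0253, -0.001]] 0.07536825015843385
scene 1003 [[-0.0215, 0.0241], [0.0266, 0.185]] 0.07326253985519636
side 420 [[-0.0253, -0.0753], [0.0221, -0.0017]] 0.07705545579128158
side 562 [[-0.0245, 0.0255], [0.0241, 0.1785]] 0.07547870223335733
centre 247.35787963867188 246.89279174804688 0.050894550323486325 0.051165699005126956 needle 207.4 mark 131.6
```

View pics/w4.png

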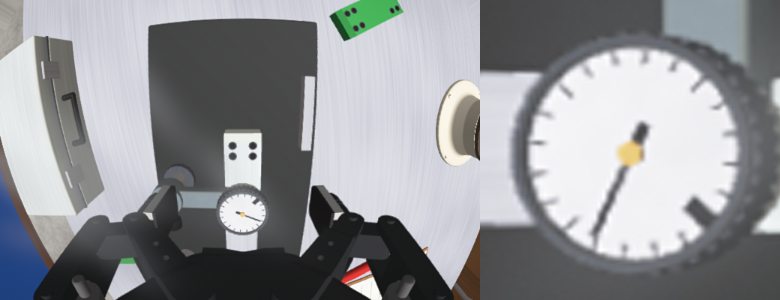

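The load cell is under the plunger, with its middle about 10 mm from the ball. The needle at 207.4° and the mark at 131.6° differ by 75.8°, against the ideal 72°; that is 1.3 mm off, within the 3 mm limit. The gripper is clear, so I hand in.

```bash
python3 -c "
from plant import bot
print(bot.finish_job())"
```

```text
the job is handed in; nothing more can be done
None
```

The job is handed in; no verdict came back. The bezel was zeroed on the master, and the load cell now lies under the plunger with the needle about 1.3 mm from the +2.0 graduation (limit 3 mm), both bars flat on the plate and the gripper clear.

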